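# Set up the hand punch: die plate in, guide rod threaded and held

## Robot

A 6-joint arm with a two-finger parallel gripper is mounted at the origin on the work surface. World frame = base frame: x ahead of the robot, y to its left, z up, the work surface at z = 0. Lengths are in m, angles in rad, forces in N, time in s.
With the tool pointing down it reaches from about 0.325 to 0.85 m from the base axis. Payload 4.4 kg.
Tool frame: the origin (TCP) lies at the very end of the fingers, on their centre line; the grasp point (between the pads) lies 19 mm behind it (env.hold_point_z is the distance from the TCP to the grasp point, in m); z points along the fingers, y is the line along which they close (so a half turn about z gives the same grasp; the last joint's range is limited). The gripper opens to 94 mm and grips with 3 to 60 N. Pads are 16 mm wide; open, the fingers measure 119 mm over their backs; the gripper's body (75 mm by 177 mm) begins 78 mm behind the grasp point.
Start: joints at [0.978, 0.207, 1.542, -0, 1.393, -0.15], TCP at [0.246, 0.52, 0.175] pointing down, gripper open.
Joint ranges: [-2.73, 2.73], [-0.86, 2.22], [0.23, 2.46], [-1.11, 4.25], [0.08, 2.63], [-2.82, 2.82]. Speed limits (rad/s): [2.79, 2.79, 3.14, 3.14, 3.14, 3.14].

## Interface

Orientations are given as a 3x3 rotation matrix whose columns are the frame's x, y, z axes.
In Python, from bench import env gives the robot as it stands.
- The arm moves only by the tool move_arm, never from a script. Its argument "deltas" is a list of rows, each an object with "offset": the shift along the world's x, y, z in mm, a list of three; "angular": the turn, a rotation vector about the world's x, y, z in degrees, a list of three; "gripper": the opening, from -1 (shut) to 1 (fully open). In form: [{"offset": [x, y, z], "angular": [wx, wy, wz], "gripper": gripper}, ...]. A call has 1 to 10 rows; each row shifts and turns the commanded pose from where the row before left it; what a row does not reach is not made up. A row lasts 1/10 s, in which the tool goes at most 50 mm and 8.59 degrees, less where a joint would pass 70% of its speed; a pose out of reach is approached as far as the arm can. A call is refused whole if a number of a shift passes 50 or a number of a turn 8.59, either way. A call with a gripper value outside its range is refused whole. The fingers move at their own pace and stop on an object; "newtons" is the grip in N (left out, the last holds). Time passes only in rows, so rows that do not move let the fingers close. It gives the time, the measured TCP pose, the force, the opening and the grip force at its end, in the units of the state.
- env.read_state(): the state, without advancing time (a new reading comes with each control period).
- env.camera(name): name is "scene" or "top"; returns a dict with "img" (420x560x3 uint8, red, green, blue), "fx", "fy", "cx", "cy" (pixels), "xyz" and "orientation" of the camera in the world. Camera axes: x right, y up, looking along -z (the intrinsics and any distortion apply to the point x, -y, -z); pixel columns grow to the right and rows downward; lengths in m; the calibration is good to about 2 mm. A picture is of the moment at which its call begins. There is no depth.
- env.sign_off(): hands the job in; it is judged then, once.
Trained networks look in the newest picture that a camera, given by its name, has taken for a name from the list of things; names that differ only in an ending like _2 or _b are one class to them, and where a whole thing is asked for, a point or a joint stands for the part that bears it (a point fixed in the world has none). Each returns a list of dicts, best first, with "confidence" (0 to 1); they miss things now and then, are a little off and sometimes report something else, mostly with a low value. They report only what shows in the picture. A call takes as long as a camera call.
- env.recognise(camera, target): "bbox" ([left, top, width, height] in pixels, round what is visible of it).
- env.trace(camera, target): "mask" (420x560 bool, what is visible of it) and "bbox" ([left, top, width, height] in pixels, round what is visible of it).
- env.tip_of(camera, target): "uv" ([column, row] in pixels: a listed point, or the origin of a listed thing).
The state is a dict: "time_s": time; "joint_pos": joint angles; "dq": joint speeds; "joint_torque": joint torques, N m; "position": TCP position; "orientation": TCP orientation; "wrist_force": force on the tool from outside, world axes, zero at the start; "torque": the same for the moment, N m; "grip_width": finger opening in m; "gripper_force": force on a finger pad.
Only numpy, scipy, OpenCV 4.12 (cv2) and the standard library are available. Lean on these libraries where they do the work, as an engineer would, in place of code of your own. Each camera call takes 0.05 s, during which the arm holds its last target. There are 200 camera calls.

## Task

Set up the green hand-punch frame: slide the aluminium die plate by its black handle into the slot under the bridge until it is fully home against the stop at the back. Then draw the blue-handled guide rod out of the wooden block and thread it straight down through the brass bushing on the bridge, the hole in the plate and the bushing in the base, and finish while still holding it there, upright, its brass collar hanging about a centimetre above the upper bushing, so that I can clamp it. Leave the other punches and everything else on the bench where they are.

Things in the scene. Friction and masses are not known exactly. Their poses are not given: they have to be found in the camera images.
- punch_frame: Green hand-punch frame, bolted down (all sizes in mm). Origin on the table under the common axis of its two bushings; x across the slot, y out of the slot's mouth. Base 104 (x) x 160 (y -50 to +110), flat top 30 high: floor of the slot and sill before it. Two cheeks carry a bridge 91 (x) x 50 (y +-25), top at 105; the upper bushing's flange, top at 108, is the highest point.
- slot_mouth (a point): Mouth of the slot, on its floor: frame x 0, y +25, z 30. The slot runs from here 60 in to the steel stop at frame y -35. It is 63 wide (x +-31.5); lips 8 wide along both sides have undersides 11.5 above the floor. Before the mouth, out to frame y +53, two flared guides 10 tall lead in.
- upper_bushing (a point): Centre of the top of the upper bushing: 34 square brass flange on the bridge, 108 above the table. Plain vertical through hole, 16 diameter, 25 long.
- lower_bushing (a point): Centre of the top of the lower bushing, in the slot's floor 30 above the table, right below the upper one. Plain vertical hole, 16 diameter, 30 long, down to the table. The plate's hole lies over it when the plate is home.
- die_plate: Loose aluminium die plate, 60 (x) x 160 (y) x 8 thick, 0.26 kg, flat on the table. Origin: underside, at the axis of its 22 through hole. It spans y -35 (the end that goes in first) to +125. Fully home, this end rests on the stop and its origin and axes agree with the frame's, 30 above the table.
- plate_handle (a point): Middle of the plate's black upright handle: 12 thick (plate x) x 34 long (plate y), from the plate's top to 50 above its underside. This point is at plate y +70, 34 above the underside, near the centre of mass.
- guide_rod: Loose steel guide rod standing in one of the block's holes, 0.17 kg. Origin: centre of its lower end, z up the rod. Stem 14 diameter, tapering over the lowest 10 to 8; brass collar 26 diameter, 105 to 111 above the end; blue round handle 22 diameter, 111 to 161. With the collar resting on the upper bushing the end would be 3 above the table.
- punch_block: Fixed wooden block 190 (x) x 64 (y) x 55 high; origin at the centre of its underside. Three holes 15 diameter, 45 deep (floors 10 above the table) at x = -60, 0, +60, holding the guide rod and two other punches in any order.
- punch_wood: Punch with a pale wooden handle, 24 diameter, dark stem, 153 long, standing in the block; leave alone. Origin: its lower end.
- punch_red: Punch with a red handle, 20 diameter, dark stem, 157 long, standing in the block; leave alone. Origin: its lower end.
- hammer: Hammer 260 long lying at the far side; leave alone. Origin: on the table, near its middle.
- flux_jar: Red jar with white lid, 52 diameter, 55 high, beyond the block; leave alone. Origin: centre of its underside.
- paste_tub: White tub with blue lid, 64 diameter, 60 high, beyond the plate; leave alone. Origin: centre of its underside.
- pliers: Red-handled pliers 165 long, 12 high, lying near the robot; leave alone. Origin: under the pivot.

How it is judged:
On the way, in this order (a step that is already met when the one before it is completed fails the run):
1. the die plate is home in the slot: within 3 mm of the stop and flat on the base (y of die_plate in the frame of punch_frame between -0.003 and 0.003 m and x of die_plate in the frame of punch_frame between -0.003 and 0.003 m and z of die_plate in the frame of punch_frame between 0.027 and 0.034 m), for 0.2 s.
2. with the plate home, the guide rod's lower end is inside the upper bushing (all of step 1 and x of guide_rod in the frame of punch_frame between -0.003 and 0.003 m and y of guide_rod in the frame of punch_frame between -0.003 and 0.003 m and z of guide_rod in the frame of punch_frame below 0.1 m), for 0.1 s.
At the end, for the whole second after the job is handed in: The die plate is home (within 3 mm of the stop, flat on the base); the guide rod passes through both bushings, upright within 0.06 rad, held still by the fingers with its lower end 6 to 20 mm above the table (collar 3 to 17 mm above the upper bushing) (all of step 1 and x of guide_rod in the frame of punch_frame between -0.003 and 0.003 m and y of guide_rod in the frame of punch_frame between -0.003 and 0.003 m and z of guide_rod in the frame of punch_frame between 0.006 and 0.02 m and angle between the z axis of guide_rod and the z axis of punch_frame, either way round below 0.06 rad and contact force between the fingers and guide_rod above 1 N and linear speed of guide_rod below 0.03 m/s); the arm keeps its last pose, push and grip.
It fails at once if one of the other punches is moved by more than 3 cm (distance of any of punch_wood, punch_red from where it was at the start of the episode above 0.03 m).
It fails at once if the hammer, jar, tub or pliers are moved by more than 3 cm (distance of any of hammer, flux_jar, paste_tub, pliers from where it was at the start of the episode above 0.03 m).
It also fails if it takes over 67 s, if anything falls off the work surface, if the arm or the gripper's body presses on something with over 40 N, if the wrist force passes 120 N, or if a joint passes its speed limit or range.

## Working session

There is one attempt and no reset: what is moved stays moved. The work goes in short steps, Python scripts to look and compute and a tool call to move; the robot and the scene stay as the last step left them, time stands still between calls to the robot, and variables do not carry over. Pictures are saved under pics/ and viewed, at most 10 in all, crops included, and the job is handed in when it is done.

Besides the shell and the picture viewer there is one more tool, called after "Emit:" as a command line: name --argument value ..., lists and objects as JSON in quotes. move_arm: Moves the arm, as the interface text tells. Its arguments: {"type":"object","properties":{"deltas":{"type":"array","items":{"type":"object","properties":{"offset":{"type":"array","items":{"type":"number"}},"angular":{"type":"array","items":{"type":"number"}},"gripper":{"type":"number"}}}},"newtons":{"type":"number"}},"required":["deltas"]}

```bash
mkdir -p pics; ls
cat > h.py <<'E'
from bench import env
import numpy as np, cv2
def cam(n): 
    c=env.camera(n); return c
def ray(c,uv):
    d=np.array([(uv[0]-c["cx"])/c["fx"],-(uv[1]-c["cy"])/c["fy"],-1.0])
    return np.array(c["xyz"]),np.array(c["orientation"])@d
def at_z(c,uv,z):
    o,d=ray(c,uv); return o+d*(z-o[2])/d[2]
def tri(c1,u1,c2,u2):
    A=np.zeros((3,3));b=np.zeros(3);R=[]
    for c,u in((c1,u1),(c2,u2)):
        o,d=ray(c,u);d=d/np.linalg.norm(d);P=np.eye(3)-np.outer(d,d);A+=P;b+=P@o;R.append((o,P))
    x=np.linalg.solve(A,b);return x,[round(1000*np.linalg.norm(P@(x-o)),1) for o,P in R]
def proj(c,p):
    q=np.array(c["orientation"]).T@(np.array(p)-c["xyz"]);return np.array([c["cx"]+c["fx"]*q[0]/-q[2],c["cy"]-c["fy"]*q[1]/-q[2]])
E
python3 - <<'E'
from h import *
np.set_printoptions(precision=4,suppress=True)
C={n:cam(n) for n in("scene","top")}
for n,c in C.items():
    cv2.imwrite(f"pics/{n}0.png",c["img"][:,:,::-1]); print(n,{k:v for k,v in c.items() if k!="img"})
z={"slot_mouth":.03,"upper_bushing":.108,"lower_bushing":.03,"die_plate":0,"plate_handle":.034,"guide_rod":.01,"punch_frame":0,"punch_block":0,"punch_wood":.01,"punch_red":.01}
for t in z:
    r={n:env.tip_of(n,t) for n in C}
    for n in C:
        for q in r[n][:2]: print(t,n,np.round(q["uv"],1),round(q["confidence"],2),at_z(C[n],q["uv"],z[t]))
    if r["scene"] and r["top"]: print("  tri",tri(C["scene"],r["scene"][0]["uv"],C["top"],r["top"][0]["uv"]))
E
```

```text
pics
scene {'fx': 459.23560068915026, 'fy': 459.23560068915026, 'cx': 278.7047946076826, 'cy': 211.7068106946947, 'xyz': array([ 1.4083, -0.4604,  0.7114]), 'orientation': array([[ 0.4623, -0.4717,  0.7509],
       [ 0.8866,  0.2325, -0.3999],
       [ 0.0141,  0.8506,  0.5256]])}
top {'fx': 399.13848212822325, 'fy': 399.13848212822325, 'cx': 280.6854617785235, 'cy': 212.1189979715576, 'xyz': array([0.4312, 0.0011, 1.0412]), 'orientation': array([[ 0.021 ,  0.9933, -0.1141],
       [-0.9998,  0.02  , -0.0099],
       [-0.0075,  0.1142,  0.9934]])}
slot_mouth scene [259.7 255.8] 0.66 [ 0.596  -0.0783  0.03  ]
slot_mouth top [313.2 195.6] 0.87 [ 0.5916 -0.0712  0.03  ]
  tri (array([ 0.5913, -0.0736,  0.0253]), [np.float64(2.3), np.float64(2.3)])
upper_bushing scene [254.2 232. ] 0.95 [ 0.6009 -0.0942  0.108 ]
upper_bushing scene [142.  273.5] 0.46 [ 0.6357 -0.3624  0.108 ]
upper_bushing top [324.4 186.4] 0.66 [ 0.6018 -0.0919  0.108 ]
  tri (array([ 0.6013, -0.093 ,  0.1079]), [np.float64(1.2), np.float64(1.2)])
lower_bushing scene [257.  255.9] 0.57 [ 0.5934 -0.0844  0.03  ]
lower_bu
[... 708 characters left out ...]
nch_frame scene [257.  264.8] 0.79 [ 0.5904 -0.0834  0.    ]
punch_frame scene [273.  206.9] 0.51 [0.3603 0.0781 0.    ]
punch_frame top [321.  197.4] 0.8 [ 0.5919 -0.094   0.    ]
  tri (array([ 0.5932, -0.0896,  0.0042]), [np.float64(4.5), np.float64(4.5)])
punch_block scene [140.7 273. ] 0.95 [ 0.4941 -0.3472  0.    ]
punch_block scene [426.4 262. ] 0.68 [0.7708 0.3034 0.    ]
punch_block top [418.3 234.6] 0.91 [ 0.4991 -0.3479  0.    ]
  tri (array([ 0.4987, -0.3473,  0.0033]), [np.float64(0.5), np.float64(0.5)])
punch_wood top [422.9 237.8] 0.74 [ 0.4904 -0.3562  0.01  ]
punch_wood top [417.8 235.5] 0.2 [ 0.4961 -0.3432  0.01  ]
punch_red top [415.1 214.2] 0.57 [ 0.5512 -0.3372  0.01  ]
```

Run:
```python
import cv2
a=cv2.imread("pics/scene0.png");b=cv2.imread("pics/top0.png")
cv2.imwrite("pics/s1.png",cv2.resize(a[150:400,80:480],None,fx=2,fy=2,interpolation=cv2.INTER_CUBIC))
cv2.imwrite("pics/t1.png",cv2.resize(b[130:330,100:500],None,fx=2,fy=2,interpolation=cv2.INTER_CUBIC))
```

```text
(no output)
```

View pics/s1.png

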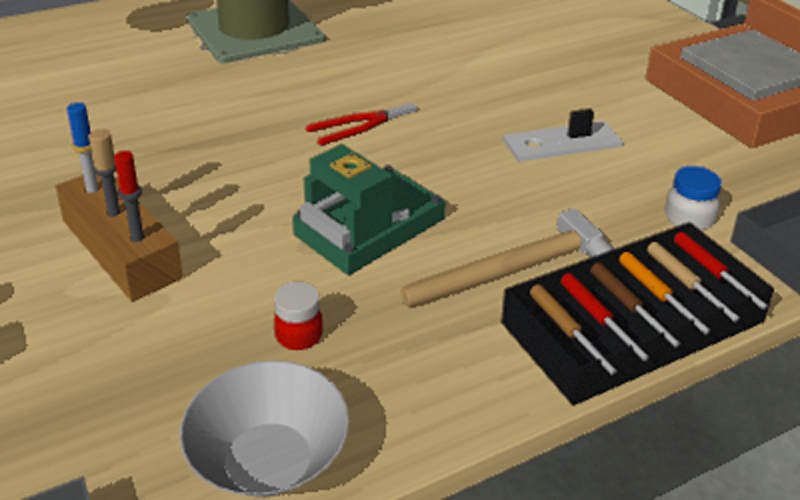

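View pics/t1.png

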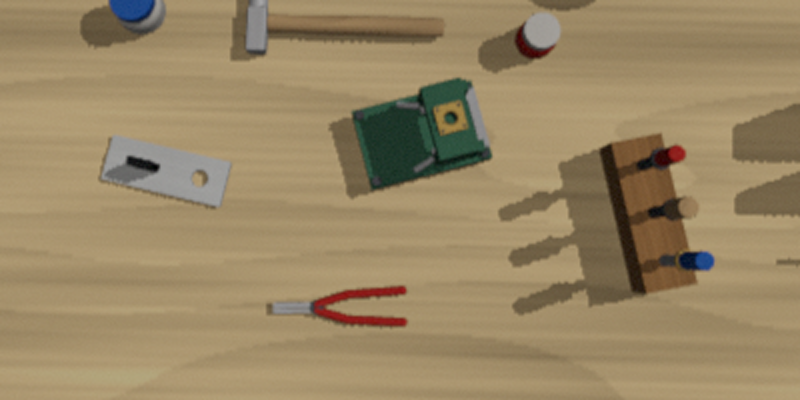

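Scene: green frame in the middle, its mouth towards +y. The plate is at +y with its hole end facing the frame. The block is at −y, with the blue rod nearest the robot (crop px ~(695,260) in the top view). Next I'll fit the poses from silhouettes in both views.

```bash
cat >> h.py <<'E'
from scipy.optimize import minimize
def corners(b): 
    x0,x1,y0,y1,z0,z1=b; return np.array([[x,y,z] for x in(x0,x1) for y in(y0,y1) for z in(z0,z1)])
def world(p,P,z=0):
    c,s=np.cos(p[2]),np.sin(p[2]); return P@np.array([[c,s,0],[-s,c,0],[0,0,1]])+[p[0],p[1],z]
def sil(c,p,boxes,z,S=4):
    m=np.zeros((420*S,560*S),np.uint8)
    for b in boxes:
        uv=np.array([proj(c,q) for q in world(p,corners(b),z)])
        h=cv2.convexHull((((uv+.5)*S-.5)*16).astype(np.int32)); cv2.fillConvexPoly(m,h,255,cv2.LINE_AA,4)
    return cv2.resize(m,(560,420),interpolation=cv2.INTER_AREA)/255.
def fit(views,boxes,p0,z=0):
    def f(p): return sum(np.abs(sil(c,p,boxes,z)-m).sum()/m.sum() for c,m in views)
    best=None
    for d in(.0,.15,-.15):
        r=minimize(f,[p0[0],p0[1],p0[2]+d],method="Nelder-Mead",options=dict(initial_simplex=np.array([p0[0],p0[1],p0[2]+d])+np.array([[0,0,0],[.008,0,0],[0,.008,0],[0,0,.1]]),xatol=1e-4,fatol=1e-4))
        if best is None or r.fun<best.fun: best=r
    return best.x,best.fun
PLATE=[(-.03,.03,-.035,.125,0,.008),(-.006,.006,.053,.087,.008,.05)]
FRAME=[(-.052,.052,-.05,.11,0,.03),(-.0455,.0455,-.025,.025,.03,.105),(-.017,.017,-.017,.017,.105,.108)]
BLOCK=[(-.095,.095,-.032,.032,0,.055)]
E
python3 - <<'E'
from h import *
np.set_printoptions(precision=4,suppress=True)
C={n:cam(n) for n in("scene","top")}
for t,B,p0 in(("die_plate",PLATE,(.53,.223,-.15)),("punch_frame",FRAME,(.6,-.092,.2)),("punch_block",BLOCK,(.498,-.347,1.8))):
    V=[]
    for n in C:
        r=env.trace(n,t)
        if r: V.append((C[n],r[0]["mask"].astype(float))); print(t,n,r[0]["confidence"],V[-1][1].sum())
    for v in V: print("  one",*fit([v],B,p0))
    if len(V)>1: print("  both",*fit(V,B,p0))
for t in("guide_rod","punch_wood","punch_red","upper_bushing"):
  for n in C:
    for r in env.trace(n,t)[:1]:
        m=r["mask"].astype(np.uint8); pts=np.argwhere(m)[:,::-1].astype(np.float32)
        print(t,n,round(r["confidence"],2),r["bbox"],cv2.minAreaRect(pts))
# blue handle by colour
for n in C:
    h=cv2.cvtColor(C[n]["img"],cv2.COLOR_RGB2HSV); m=cv2.inRange(h,(100,120,60),(130,255,255))
    k,l,s,ce=cv2.connectedComponentsWithStats(m)
    for i in range(1,k):
        if s[i,4]>30: print("blue",n,s[i],ce[i],cv2.minAreaRect(np.argwhere(l==i)[:,::-1].astype(np.float32)))
    np.save(f"pics/{n}.npy",C[n]["img"])
print(env.read_state()["time_s"])
E
```

```text
die_plate scene 0.79 863.0
die_plate top 0.79 1426.0
  one [ 0.5302  0.2238 -0.1988] 0.06914775180060437
  one [ 0.5267  0.2249 -0.2373] 0.07458130517284052
  both [ 0.5278  0.2246 -0.2234] 0.16061501846850107
punch_frame scene 0.97 3128.0
punch_frame top 0.67 2600.0
  one [ 0.5995 -0.0931  0.2866] 0.041976330174013345
  one [ 0.5961 -0.0927  0.2813] 0.03679788838612368
  both [ 0.5972 -0.0927  0.2876] 0.09102110842369607
punch_block scene 0.62 1934.0
punch_block top 0.76 2076.0
  one [ 0.4958 -0.3501  0.2108] 0.25640854066549057
  one [ 0.4924 -0.3487  3.3561] 0.2412444746684801
  both [ 0.4935 -0.3495  0.2111] 0.5169420976473112
guide_rod scene 0.79 [110.0, 202.6, 20.5, 42.6] ((120.70417022705078, 222.69439697265625), (44.00767135620117, 9.69157600402832), 81.46923065185547)
guide_rod top 0.78 [428.8, 251.4, 29.3, 11.6] ((443.0, 260.0), (12.0, 28.0), 90.0)
punch_wood scene 0.87 [126.3, 211.2, 12.5, 50.1] ((132.53846740722656, 236.19232177734375), (44.51836395263672, 11.178619384765625), 78.69007110595703)
punch_wood top 0.46 [423.8, 226.0, 23.6, 14.0] ((436.0, 234.0), (12.0, 24.0),
[... 775 characters left out ...]
438   11  122   74 6490] [508.514   44.9769] ((498.5, 47.5), (73.0, 121.0), 90.0)
blue scene [114 202  11  21 176] [119.1705 211.625 ] ((119.3846206665039, 211.923095703125), (21.180543899536133, 8.629110336303711), 78.69007110595703)
blue scene [417 233  23  17 312] [428.125  241.3974] ((428.0, 241.0), (16.0, 22.0), 90.0)
blue top [ 127    0  145   68 9245] [198.9347  32.1485] ((199.0, 33.5), (67.0, 144.0), 90.0)
blue top [155 119  22  22 367] [165.5204 129.5068] ((165.25001525878906, 129.75001525878906), (21.21320343017578, 20.50609588623047), 45.0)
blue top [447 256  10   9  69] [451.3333 259.971 ] ((451.00006103515625, 260.0000305175781), (8.485280990600586, 8.485280990600586), 45.0)
1.9
```

```bash
cat >> h.py <<'E'
from scipy.spatial.transform import Rotation as Ro
def go(target,yaw):
    "yaw: world direction angle of tool y (mod pi), tool down. prints remaining shift mm and turn deg"
    s=env.read_state();R=np.array(s["orientation"])
    best=None
    for k in(0,np.pi):
        y=np.array([np.cos(yaw+k),np.sin(yaw+k),0]);z=np.array([0,0,-1.]);G=np.c_[np.cross(y,z),y,z]
        rv=np.degrees((Ro.from_matrix(G)*Ro.from_matrix(R).inv()).as_rotvec())
        print("  turn",np.round(rv,2))
    print("t",s["time_s"],"pos",np.round(s["position"],4),"shift",np.round(1000*(np.array(target)-s["position"]),1),"F",np.round(s["wrist_force"],1),"w",s["grip_width"],"g",s["gripper_force"],"q",np.round(s["joint_pos"],2))
E
python3 -c "
from h import *
go([.5433,.2929,.1],-.2234)"
```

```text
turn [-0.000e+00  1.000e-02 -7.743e+01]
  turn [-1.0000e-02 -0.0000e+00  1.0257e+02]
t 1.9 pos [0.2464 0.5196 0.1753] shift [ 296.9 -226.7  -75.3] F [-0.2  0.4  0.8] w 0.09414529093933587 g 0.0 q [ 0.98  0.21  1.54  0.    1.39 -0.15]
```

Emit:
move_arm --deltas '[{"offset":[29.7,-22.7,-7.5],"angular":[0,0,-7.74],"gripper":1},{"offset":[29.7,-22.7,-7.5],"angular":[0,0,-7.74],"gripper":1},{"offset":[29.7,-22.7,-7.5],"angular":[0,0,-7.74],"gripper":1},{"offset":[29.7,-22.7,-7.5],"angular":[0,0,-7.74],"gripper":1},{"offset":[29.7,-22.7,-7.5],"angular":[0,0,-7.74],"gripper":1},{"offset":[29.7,-22.7,-7.5],"angular":[0,0,-7.74],"gripper":1},{"offset":[29.7,-22.7,-7.5],"angular":[0,0,-7.74],"gripper":1},{"offset":[29.7,-22.7,-7.5],"angular":[0,0,-7.74],"gripper":1},{"offset":[29.7,-22.7,-7.5],"angular":[0,0,-7.74],"gripper":1},{"offset":[29.7,-22.7,-7.5],"angular":[0,0,-7.74],"gripper":0.5}]'

```text
time_s: 2.9
position: [0.5446, 0.2915, 0.1]
orientation: [[0.227, 0.974, 0.0], [0.974, -0.227, 0.0], [0.0, 0.0, -1.0]]
wrist_force: [0.2, 0.7, 0.4]
grip_width: 0.0888
gripper_force: 0.0
```

```bash
python3 -c "
from h import *
go([.5433,.2929,.015],-.2234)
for n in('scene','top'):
    c=cam(n);i=c['img'][:,:,::-1]
    p=proj(c,env.read_state()['position']);print(n,p)
    u,v=int(p[0]),int(p[1]);cv2.imwrite(f'pics/{n}2.png',cv2.resize(i[v-70:v+80,u-95:u+105],None,fx=4,fy=4,interpolation=cv2.INTER_CUBIC))
"
```

```text
turn [-0.01  0.01  0.3 ]
  turn [ 1.000e-02  2.000e-02 -1.797e+02]
t 2.9 pos [0.5446 0.2915 0.1   ] shift [ -1.3   1.4 -85. ] F [0.2 0.7 0.4] w 0.08880226256864023 g 0.0 q [0.35 0.36 1.51 0.   1.27 0.58]
scene [371.80409943 190.66405732]
top [163.96790903 206.89275512]
```

View pics/scene2.png

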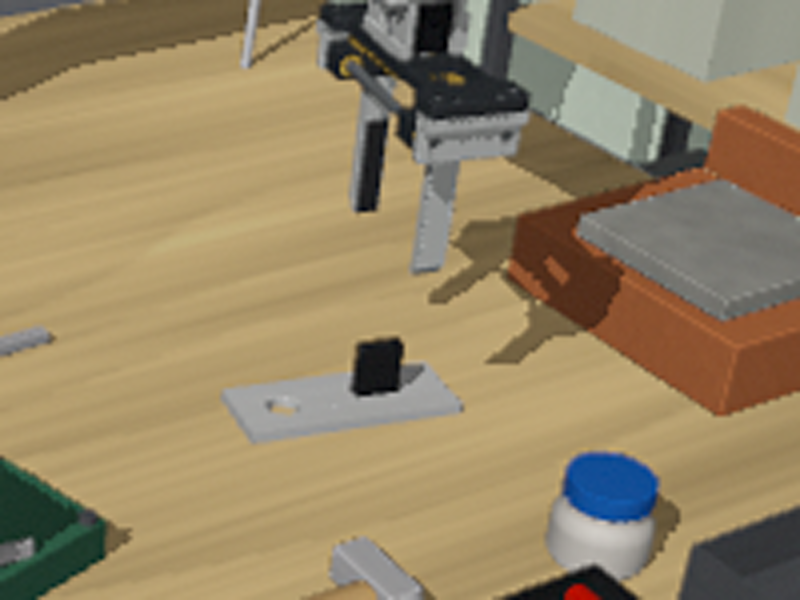

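The fingertips show at about scene px (375,180), but the reported TCP projects to (372,191). I'll check the top view.

View pics/top2.png

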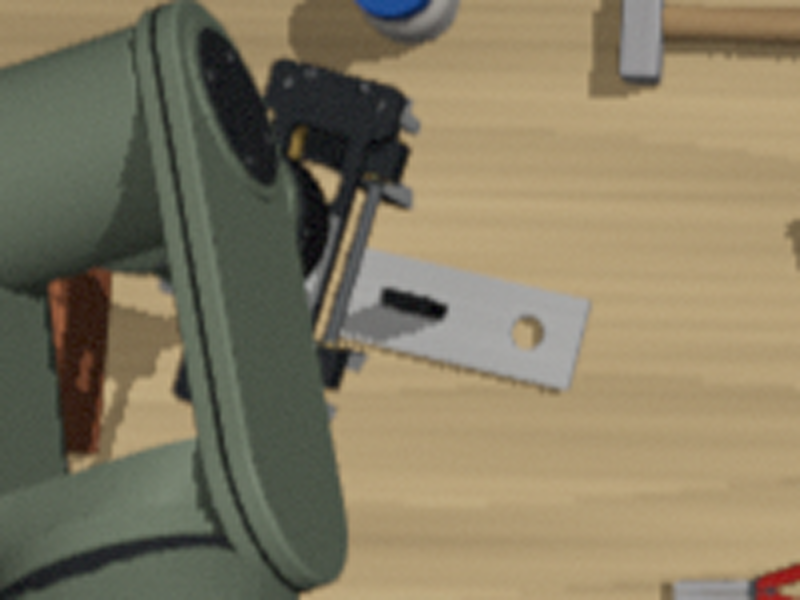

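```bash
python3 -c "
from h import *
s=env.read_state();p=np.array(s['position']);R=np.array(s['orientation']);print(s['time_s'],p)
for n in('scene','top'):
    c=cam(n)
    o=proj(c,p).astype(int)-[95,70]
    for d in(-.05,.05): print(n,(proj(c,p+R[:,1]*d)-o)*4)
"
```

```text
3.0 [0.54634501 0.28902395 0.09908031]
scene [354.25999177 246.86444174]
scene [414.46241838 315.39167482]
top [360.30375986 364.64710172]
top [407.17299955 203.41177256]
```

```bash
python3 -c "
from h import *
for n in('scene','top','scene'):
    s=env.read_state();p=np.array(s['position']);print(s['time_s'],p,s['dq'])
    c=cam(n)
o=[276,120]
cv2.imwrite('pics/s3.png',cv2.resize(c['img'][120:270,276:476,::-1],None,fx=4,fy=4,interpolation=cv2.INTER_CUBIC))
R=np.array(s['orientation'])
for d in(-.05,.05): print((proj(c,p+R[:,1]*d)-o)*4)
"
```

```text
3.1 [0.54351638 0.29190929 0.0997836 ] [ 0.0339388  -0.01957629  0.01438453  0.00208226  0.00061591 -0.00217333]
3.15 [0.54296364 0.29271771 0.10010838] [ 0.02397977 -0.01568275  0.00622682 -0.00090575 -0.00407361  0.00128818]
3.2 [0.54269851 0.29317012 0.10033631] [ 0.01579985 -0.0086472   0.00350889 -0.00201895 -0.00270777  0.00096482]
[355.5832803  241.95215118]
[416.76838369 309.95126172]
```

View pics/s3.png

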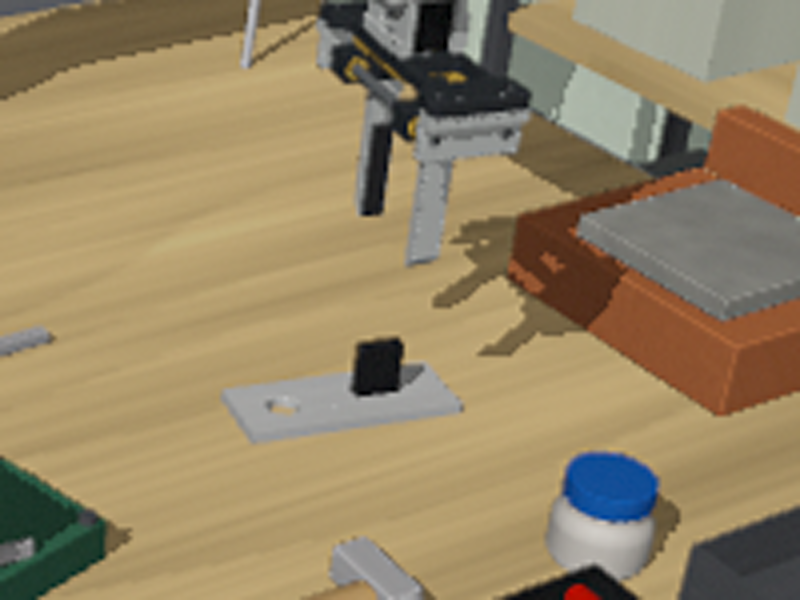

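```bash
python3 -c "
from h import *
a=cam('scene');i=a['img'];c=cam('top');j=c['img']
print(tri(a,[375.1,179.5],c,[162.3,205.3]))
go([.5433,.2929,.015],-.2234)
for z in(.1,.13,.2,.25): print(z,(proj(c,[.543,.293,z])-[138,176])*8, (proj(a,[.543,.293,z])-[338,140])*8)
t=cv2.resize(j[176:236,138:188,::-1],None,fx=8,fy=8,interpolation=cv2.INTER_CUBIC);u=cv2.resize(i[140:200,338:388,::-1],None,fx=8,fy=8,interpolation=cv2.INTER_CUBIC)
cv2.imwrite('pics/st4.png',np.hstack([t,u]))
"
```

```text
(array([0.54855077, 0.28742318, 0.13191147]), [np.float64(4.8), np.float64(4.8)])
  turn [-0.02  0.02 -0.15]
  turn [-3.0000e-02 -3.0000e-02  1.7985e+02]
t 3.35 pos [0.5426 0.2936 0.1007] shift [  0.7  -0.7 -85.7] F [-0.  -0.3  0.4] w 0.0705563307562278 g 0.0 q [0.36 0.36 1.51 0.   1.27 0.58]
0.1 [192.89980629 257.62663562] [274.40265486 391.04600136]
0.13 [161.41527998 244.72976425] [285.03188025 314.15193014]
0.2 [ 79.37892451 211.1255641 ] [310.90213578 127.0010137 ]
0.25 [ 12.06789646 183.55323662] [330.35745846 -13.74291762]
```

View pics/st4.png

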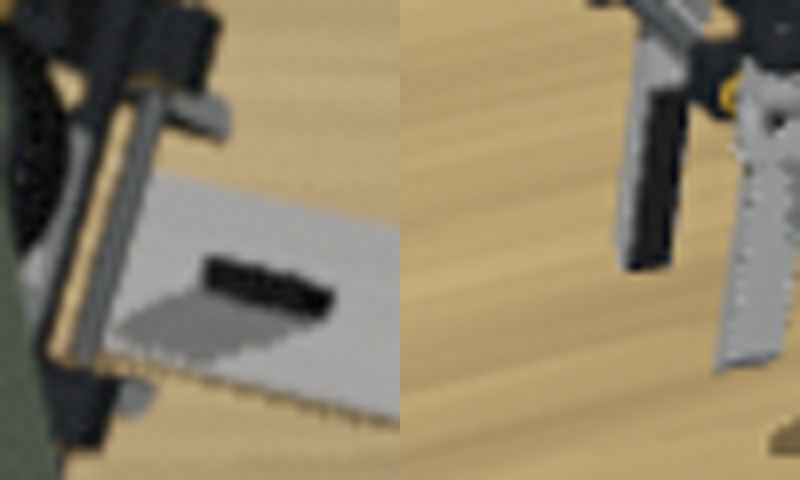

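Emit:
move_arm --deltas '[{"offset":[0,0,-20],"angular":[0,0,0],"gripper":0.2},{"offset":[0,0,-20],"angular":[0,0,0],"gripper":0.2},{"offset":[0,0,-20],"angular":[0,0,0],"gripper":0.2},{"offset":[0,0,0],"angular":[0,0,0],"gripper":0.2},{"offset":[0,0,0],"angular":[0,0,0],"gripper":0.2}]'

```text
time_s: 3.85
position: [0.5428, 0.2931, 0.0404]
orientation: [[0.22, 0.976, -0.0], [0.976, -0.22, -0.0], [-0.0, -0.0, -1.0]]
wrist_force: [0.0, -0.3, -0.2]
grip_width: 0.056
gripper_force: 0.0
```

```bash
python3 -c "
from h import *
a=cam('scene');i=a['img'];c=cam('top');j=c['img']
go([.5433,.2929,.015],-.2234)
p=env.read_state()['position']
for z in(0,.03): print(z,(proj(c,p+[0,0,z])-[138,176])*8, (proj(a,p+[0,0,z])-[348,170])*8+[400,0])
t=cv2.resize(j[176:236,138:188,::-1],None,fx=8,fy=8,interpolation=cv2.INTER_CUBIC);u=cv2.resize(i[170:230,348:398,::-1],None,fx=8,fy=8,interpolation=cv2.INTER_CUBIC)
cv2.imwrite('pics/st5.png',np.hstack([t,u]))
"
```

```text
turn [-0.06  0.14 -0.07]
  turn [-2.3000e-01 -9.0000e-02  1.7993e+02]
t 3.95 pos [0.5443 0.2934 0.0418] shift [ -1.   -0.5 -26.8] F [-0.3  0.3  0.6] w 0.055903513932083065 g 0.0 q [0.35 0.43 1.55 0.   1.16 0.58]
0 [247.69003222 276.27243346] [577.65591813 296.31042047]
0.03 [219.73720543 264.70660562] [587.83422533 222.97400972]
```

View pics/st5.png

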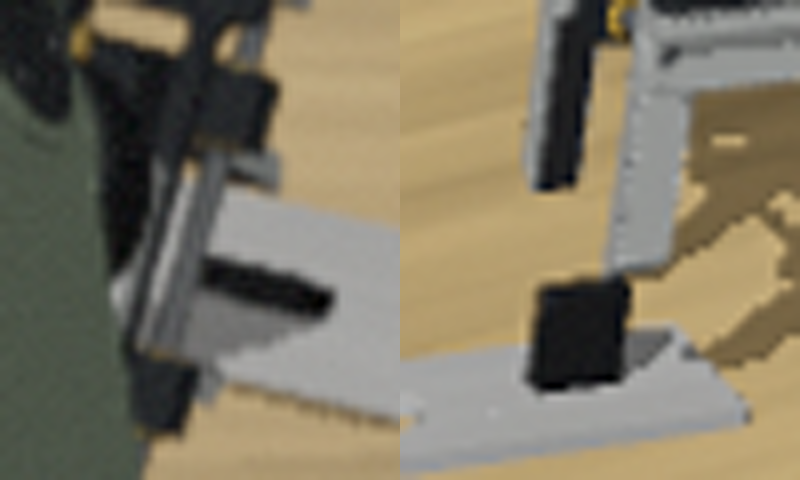

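Emit:
move_arm --deltas '[{"offset":[0,0,-13],"angular":[0,0,0],"gripper":0.0},{"offset":[0,0,-12],"angular":[0,0,0],"gripper":0.0},{"offset":[0,0,0],"angular":[0,0,0],"gripper":0.0},{"offset":[0,0,0],"angular":[0,0,0],"gripper":0.0}]'

```text
time_s: 4.35
position: [0.5426, 0.2922, 0.0142]
orientation: [[0.221, 0.975, -0.002], [0.975, -0.221, -0.001], [-0.001, -0.002, -1.0]]
wrist_force: [0.5, -0.1, 0.3]
grip_width: 0.0468
gripper_force: 0.0
```

```bash
python3 -c "
from h import *
print(tri(cam('scene'),[372.6,198.6],cam('top'),[167.75,210.4]))
a=cam('scene');i=a['img'];c=cam('top');j=c['img']
go([.5433,.2929,.015],-.2234)
p=env.read_state()['position']
for z in(0,.03): print(z,(proj(c,p+[0,0,z])-[138,176])*8, (proj(a,p+[0,0,z])-[348,170])*8+[400,0])
t=cv2.resize(j[176:236,138:188,::-1],None,fx=8,fy=8,interpolation=cv2.INTER_CUBIC);u=cv2.resize(i[170:230,348:398,::-1],None,fx=8,fy=8,interpolation=cv2.INTER_CUBIC)
cv2.imwrite('pics/st6.png',np.hstack([t,u]))
"
```

```text
(array([0.54393141, 0.29261103, 0.06837423]), [np.float64(4.4), np.float64(4.4)])
  turn [-0.02  0.05 -0.03]
  turn [-7.0000e-02 -3.0000e-02  1.7997e+02]
t 4.55 pos [0.5438 0.2927 0.0157] shift [-0.5  0.2 -0.7] F [ 0.1  0.8 -0.7] w 0.0473647141880717 g 0.0 q [0.35 0.46 1.56 0.   1.12 0.58]
0 [272.82351394 287.32930683] [566.5882525 358.6572595]
0.03 [246.33764048 276.38995434] [576.52402079 286.8573771 ]
```

View pics/st6.png

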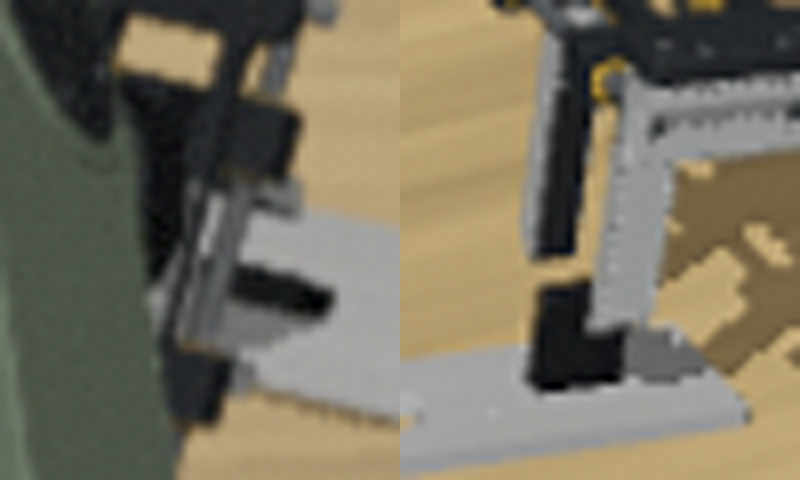

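Emit:
move_arm --deltas '[{"offset":[0,0,-7],"angular":[0,0,0],"gripper":0.0},{"offset":[0,0,-6],"angular":[0,0,0],"gripper":0.0},{"offset":[0,0,0],"angular":[0,0,0],"gripper":0.0}]'

```text
time_s: 4.85
position: [0.5421, 0.2921, 0.0008]
orientation: [[0.221, 0.975, -0.003], [0.975, -0.221, -0.001], [-0.001, -0.002, -1.0]]
wrist_force: [-0.4, 0.1, 0.8]
grip_width: 0.0467
gripper_force: 0.0
```

```bash
python3 -c "
from h import *
print(env.hold_point_z)
go([.5433,.2929,.015],-.2234)"
```

```text
0.0188
  turn [ 0.05 -0.15 -0.03]
  turn [2.3000e-01 8.0000e-02 1.7997e+02]
t 4.85 pos [0.5421 0.2921 0.0008] shift [ 1.2  0.8 14.2] F [-0.4  0.1  0.8] w 0.046722433440268274 g 0.0 q [ 0.35  0.48  1.57 -0.    1.1   0.58]
```

No contact force although the reported tip is below the plate's top. So the fingers really sit about 27 mm above the reading, as the pictures show. I'll use the camera-measured height from here on.

Emit:
move_arm --deltas '[{"offset":[0,0,-5],"angular":[0,0,0],"gripper":0.0},{"offset":[0,0,-5],"angular":[0,0,0],"gripper":0.0},{"offset":[0,0,0],"angular":[0,0,0],"gripper":-1},{"offset":[0,0,0],"angular":[0,0,0],"gripper":-1},{"offset":[0,0,0],"angular":[0,0,0],"gripper":-1},{"offset":[0,0,0],"angular":[0,0,0],"gripper":-1},{"offset":[0,0,0],"angular":[0,0,0],"gripper":-1},{"offset":[0,0,0],"angular":[0,0,0],"gripper":-1}]' --newtons 40

```text
time_s: 5.65
position: [0.544, 0.2926, -0.0074]
orientation: [[0.221, 0.975, 0.001], [0.975, -0.221, 0.0], [0.001, 0.001, -1.0]]
wrist_force: [0.7, 1.0, -0.5]
grip_width: 0.0123
gripper_force: 40.0
```

```bash
python3 -c "
from h import *
a=cam('scene');i=a['img'];c=cam('top');j=c['img']
go([.5433,.2929,.015],-.2234)
t=cv2.resize(j[176:236,138:188,::-1],None,fx=8,fy=8,interpolation=cv2.INTER_CUBIC);u=cv2.resize(i[170:230,348:398,::-1],None,fx=8,fy=8,interpolation=cv2.INTER_CUBIC)
cv2.imwrite('pics/st7.png',np.hstack([t,u]))
"
```

```text
turn [-0.02  0.07 -0.02]
  turn [-1.1000e-01 -3.0000e-02  1.7998e+02]
t 5.75 pos [ 0.544   0.2926 -0.0074] shift [-0.7  0.3 22.4] F [ 0.8 -0.1 -0.1] w 0.011549920472967538 g 39.98869299888611 q [ 0.35  0.49  1.57 -0.    1.08  0.58]
```

View pics/st7.png

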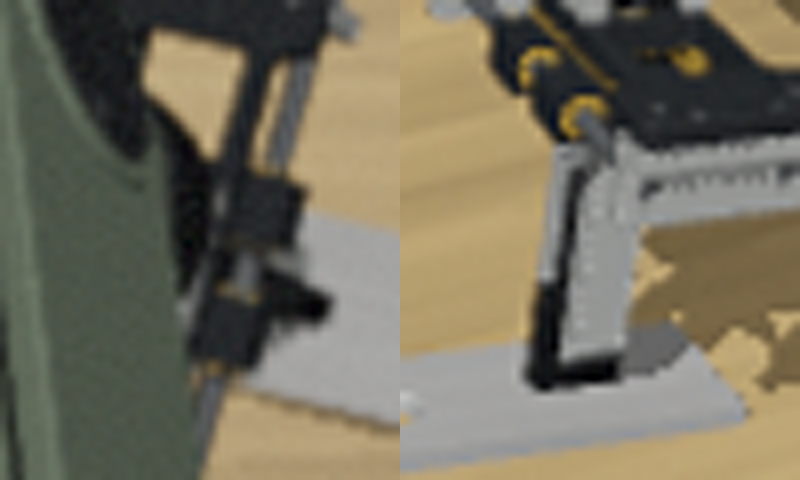

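Emit:
move_arm --deltas '[{"offset":[0,0,15],"angular":[0,0,0],"gripper":-1},{"offset":[0,0,25],"angular":[0,0,0],"gripper":-1},{"offset":[1,-20,15],"angular":[0,0,4],"gripper":-1},{"offset":[1,-30,0],"angular":[0,0,4],"gripper":-1},{"offset":[1,-37,0],"angular":[0,0,4],"gripper":-1},{"offset":[1,-40,0],"angular":[0,0,5],"gripper":-1},{"offset":[1,-40,0],"angular":[0,0,5],"gripper":-1},{"offset":[1,-35,0],"angular":[0,0,4.25],"gripper":-1},{"offset":[1,-25,0],"angular":[0,0,3],"gripper":-1},{"offset":[0,0,0],"angular":[0,0,0],"gripper":-1}]'

```text
time_s: 6.75
position: [0.5501, 0.0626, 0.0477]
orientation: [[-0.28, 0.96, -0.001], [0.96, 0.28, -0.001], [-0.001, -0.001, -1.0]]
wrist_force: [-0.8, -0.2, -3.3]
grip_width: 0.0115
gripper_force: 40.0
```

Emit:
move_arm --deltas '[{"offset":[0,0,0],"angular":[0,0,0],"gripper":-1},{"offset":[0,0,0],"angular":[0,0,0],"gripper":-1}]'

```text
time_s: 6.95
position: [0.55, 0.0665, 0.0474]
orientation: [[-0.284, 0.959, -0.0], [0.959, 0.284, 0.001], [0.001, -0.0, -1.0]]
wrist_force: [-0.6, 0.8, -2.2]
grip_width: 0.0115
gripper_force: 40.0
```

```bash
cat > m.py <<'E'
from h import *
import sys
np.set_printoptions(precision=4,suppress=True)
# plate vs frame; mask of visible plate, occlusion: compare top only + tips
go([.5512,.0656,.0475],.2876)
zp=float(sys.argv[1])
for n in("scene","top"):
    c=cam(n)
    for t,z in(("die_plate",zp),("plate_handle",zp+.034),("upper_bushing",.108),("slot_mouth",.03)):
        for q in env.tip_of(n,t)[:1]: print(n,t,round(q["confidence"],2),at_z(c,q["uv"],z))
    r=env.trace(n,"die_plate")
    if r:
        m=r[0]["mask"].astype(float);print(n,m.sum(),fit([(c,m)],PLATE,(.5703,-.0016,.2876),zp))
    np.save(f"pics/m{n}.npy",c["img"])
E
python3 m.py .055
```

```text
turn [-0.03 -0.03 -0.02]
  turn [  0.04  -0.05 179.98]
t 6.95 pos [0.55   0.0665 0.0474] shift [ 1.2 -0.9  0.1] F [-0.6  0.8 -2.2] w 0.011514780396628349 g 39.98279392719269 q [-0.04  0.3   1.71  0.    1.13 -0.32]
scene die_plate 0.55 [ 0.5718 -0.0039  0.055 ]
scene plate_handle 0.77 [0.5452 0.0815 0.089 ]
scene upper_bushing 0.66 [ 0.5952 -0.0944  0.108 ]
scene slot_mouth 0.6 [ 0.5957 -0.0807  0.03  ]
scene 912.0 (array([0.5709, 0.0001, 0.2911]), np.float64(0.19868421052631577))
top die_plate 0.6 [ 0.5659 -0.0062  0.055 ]
top upper_bushing 0.91 [ 0.597  -0.0941  0.108 ]
top slot_mouth 0.71 [ 0.5982 -0.066   0.03  ]
top 403.0 (array([ 0.5676, -0.0022,  0.2935]), np.float64(2.9972266822361697))
```

```bash
cat > rect.py <<'E'
from h import *
np.set_printoptions(precision=1,suppress=True,linewidth=150)
F=np.array([.5972,-.0927,.2876])
def rect(c,img,z,x0,x1,y0,y1,step=.0005):
    xs=np.arange(x0,x1,step);ys=np.arange(y0,y1,step);X,Y=np.meshgrid(xs,ys)
    P=world(F,np.c_[X.ravel(),Y.ravel(),0*X.ravel()],z)
    q=(P-c["xyz"])@np.array(c["orientation"]);u=c["cx"]-c["fx"]*q[:,0]/q[:,2];v=c["cy"]+c["fy"]*q[:,1]/q[:,2]
    return xs,ys,cv2.remap(img,u.reshape(X.shape).astype(np.float32),v.reshape(X.shape).astype(np.float32),cv2.INTER_LINEAR)
E
python3 - <<'E'
from rect import *
for n in("scene","top"):
    c=cam(n);img=c["img"]
    xs,ys,r=rect(c,img,.063,-.06,.06,.04,.15)
    h=cv2.cvtColor(r,cv2.COLOR_RGB2HSV);m=(h[:,:,1]<40)&(h[:,:,2]>110)
    print(n,"plate z.063 row: left,right,n")
    for y in(.062,.066,.07,.085,.095,.11,.115):
        k=np.where(m[np.searchsorted(ys,y)])[0]
        if len(k): print("  y",y*1000,xs[k[0]]*1000,xs[k[-1]]*1000,len(k)/2)
    for x in(-.02,0,.02):
        k=np.where(m[:,np.searchsorted(xs,x)])[0]
        if len(k): print("  x",x*1000,"first y",ys[k[0]]*1000)
    xs,ys,r=rect(c,img,.108,-.04,.04,-.04,.04)
    h=cv2.cvtColor(r,cv2.COLOR_RGB2HSV);m=cv2.inRange(h,(15,90,100),(32,255,255))
    k=np.argwhere(m>0);print("flange rect",k.shape,[ (a*.5-40) for a in (np.percentile(k[:,1],2),np.percentile(k[:,1],98),np.percentile(k[:,0],2),np.percentile(k[:,0],98))])
E
```

```text
scene plate z.063 row: left,right,n
  y 66.0 -21.999999999999964 35.500000000000085 35.0
  y 70.0 -25.999999999999968 37.000000000000085 63.5
  y 85.0 -26.999999999999968 38.50000000000009 53.5
  y 95.0 -26.499999999999968 39.50000000000009 57.0
  y 110.0 -27.499999999999968 34.500000000000085 62.5
  y 115.0 -27.999999999999968 38.50000000000009 65.5
  x -20.0 first y 65.50000000000003
  x 0 first y 66.00000000000003
  x 20.0 first y 66.50000000000003
flange rect (9618, 2) [np.float64(-39.5), np.float64(22.0), np.float64(-36.83), np.float64(39.0)]
top plate z.063 row: left,right,n
  y 62.0 -28.49999999999997 26.000000000000078 25.5
  y 66.0 -29.99999999999997 26.500000000000078 57.0
  y 70.0 -31.49999999999997 28.50000000000008 60.5
  y 85.0 -32.49999999999997 28.50000000000008 54.5
  y 95.0 -32.49999999999997 59.50000000000011 45.0
  y 110.0 -32.49999999999997 43.00000000000009 59.0
  y 115.0 -32.99999999999997 59.50000000000011 51.0
  x -20.0 first y 62.00000000000002
  x 0 first y 62.50000000000003
  x 20.0 first y 63.00000000000003
flange rect (4284, 2) [np.float64(-17.5), np.float64(17.0), np.float64(-17.0), np.float64(17.0)]
```

Run:
```python
from rect import *
c=dict(cam("top"));img=np.load("pics/top.npy")  # initial view, unobstructed frame
def edges(z,ys_,x0,x1,lab):
    xs,ys,r=rect(c,img,z,-.08,.08,-.06,.12)
    h=cv2.cvtColor(r,cv2.COLOR_RGB2HSV);m=(h[:,:,0]>50)&(h[:,:,0]<95)&(h[:,:,1]>80)
    L=[];Rr=[]
    for y in ys_:
        k=np.where(m[np.searchsorted(ys,y)])[0]; L.append(xs[k[0]]*1000);Rr.append(xs[k[-1]]*1000)
    y=np.array(ys_)*1000
    print(lab,"L",np.array(L),np.polyfit(y,L,1),"R",np.array(Rr),np.polyfit(y,Rr,1))
    return xs,ys,m
edges(.03,np.arange(.04,.105,.005),0,0,"base z.03")
xs,ys,m=edges(.105,np.arange(-.02,.024,.004),0,0,"bridge z.105")
for x in(-.03,0,.03):
    k=np.where(m[:,np.searchsorted(xs,x)])[0];print(x,ys[k[0]]*1000,ys[k[-1]]*1000)
xs,ys,r=rect(c,img,.03,-.08,.08,-.06,.12);h=cv2.cvtColor(r,cv2.COLOR_RGB2HSV);m=(h[:,:,0]>50)&(h[:,:,0]<95)&(h[:,:,1]>80)
X=np.arange(-.045,.046,.01);E=[ys[np.where(m[:,np.searchsorted(xs,x)])[0][-1]]*1000 for x in X];print("front edge",np.array(E),np.polyfit(X*1000,E,1))
```

```text
base z.03 L [-51.5 -50.5 -51.  -50.5 -50.5 -50.5 -50.5 -50.5 -50.5 -50.5 -50.  -50.5 -35. ] [  0.1 -57.3] R [35.5 37.  39.  49.5 49.  49.5 49.  49.5 49.  49.5 49.5 41.  38. ] [ 0.1 39.1]
bridge z.105 L [-57.5 -58.  -58.  -58.  -57.5 -58.  -58.  -57.5 -58.  -57.5 -57.5] [  0.  -57.8] R [41.5 42.  41.5 42.  41.5 42.  42.5 42.  42.5 42.  42. ] [ 0. 42.]
-0.03 -22.499999999999964 110.50000000000016
0 -23.499999999999964 110.00000000000016
0.03 -30.49999999999997 97.00000000000014
front edge [ 94.5 108.  108.  107.5 107.5 108.  107.5 107.5 107.   93.5] [ -0.  104.9]
```

```bash
cat > pl.py <<'E'
from rect import *
import rect,sys
def plate(zt,y0,y1):
    rect.F[:]=[.5970,-.0928,.279]
    c=cam("top");xs,ys,r=rect.rect(c,c["img"],zt,-.06,.06,y0-.04,y1+.01)
    h=cv2.cvtColor(r,cv2.COLOR_RGB2HSV);m=(h[:,:,1]<45)&(h[:,:,2]>110)
    Y=np.arange(y0,y1,.003)
    for side in(0,1):
        E=[]
        for y in Y:
            row=m[np.searchsorted(ys,y)];i=np.searchsorted(xs,-.02 if side==0 else .02)
            if not row[i]: E.append(np.nan);continue
            k=i
            while 0<k<len(xs)-1 and row[k]: k+=1 if side else -1
            E.append(xs[k]*1000)
        E=np.array(E);g=~np.isnan(E)&(abs(E)<36);print("side",side,E);
        if g.sum()>3: print("   fit slope, at first y:",np.round(np.polyfit(Y[g]*1000,E[g],1),3),np.polyval(np.polyfit(Y[g]*1000,E[g],1),Y[0]*1000))
    X=np.arange(-.022,.023,.004);E=[]
    for x in X:
        k=np.where(m[:,np.searchsorted(xs,x)])[0];E.append(ys[k[0]]*1000 if len(k) else np.nan)
    print("front",np.array(E))
if __name__=="__main__": plate(float(sys.argv[1]),float(sys.argv[2]),float(sys.argv[3]))
E
python3 pl.py .063 .068 .13
```

```text
side 0 [-31.5 -33.  -33.5 -33.5 -33.5 -33.5 -33.5 -33.5 -33.5 -34.  -33.5 -34.  -34.  -34.  -34.  -34.5 -34.5 -34.5 -22.  -27.5 -35. ]
   fit slope, at first y: [  0.  -36.4] -33.971861471861416
side 1 [28.  29.  28.5 28.5 28.5 28.5 28.5 28.5 28.  28.5 28.  21.   nan  nan 43.5 35.  25.5  nan  nan  nan 32.5]
   fit slope, at first y: [ 0.  25.5] 27.672077009556013
front [62.  62.5 62.  61.5 62.5 62.  62.5 62.  62.5 62.5 62.5 62.5]
```

Emit:
move_arm --deltas '[{"offset":[2.9,0.8,0],"angular":[0,0,-1],"gripper":-1},{"offset":[0,0,-10],"angular":[0,0,0],"gripper":-1},{"offset":[0,0,-8],"angular":[0,0,0],"gripper":-1},{"offset":[0,0,-5],"angular":[0,0,0],"gripper":-1},{"offset":[0,0,0],"angular":[0,0,0],"gripper":-1},{"offset":[0,0,0],"angular":[0,0,0],"gripper":-1},{"offset":[0,0,0],"angular":[0,0,0],"gripper":-1}]'

```text
time_s: 8.45
position: [0.5533, 0.0663, 0.0242]
orientation: [[-0.267, 0.964, -0.0], [0.964, 0.267, -0.0], [-0.0, -0.0, -1.0]]
wrist_force: [-0.3, 1.2, -2.3]
grip_width: 0.0115
gripper_force: 40.0
```

```bash
python3 pl.py .0395 .068 .11; python3 m.py .0315
```

```text
side 0 [-30.  -29.5 -30.  -30.  -29.  -29.5 -29.5 -29.  -31.  -32.  -32.  -32.  -32.  -32. ]
   fit slope, at first y: [ -0.1 -23.8] -29.042857142857113
side 1 [27.  27.5 27.  27.5 27.5 27.5 27.  27.5 29.  30.  29.5 24.5  nan  nan]
   fit slope, at first y: [ 0.  25.8] 27.269230769230834
front [62.5 62.  61.5 62.5 62.  62.5 62.  62.  62.5 61.5 62.5 62. ]
  turn [0.   0.01 1.  ]
  turn [   0.02   -0.   -179.  ]
t 8.5 pos [0.5534 0.0663 0.0243] shift [-2.2 -0.7 23.2] F [-0.9  0.4 -3.1] w 0.0114652894150093 g 39.996652007102966 q [-0.04  0.34  1.71 -0.    1.09 -0.31]
scene die_plate 0.85 [0.5764 0.0077 0.0315]
scene plate_handle 0.58 [0.5565 0.074  0.0655]
scene upper_bushing 0.8 [ 0.6017 -0.101   0.108 ]
scene slot_mouth 0.56 [ 0.5955 -0.0776  0.03  ]
scene 851.0 (array([0.5721, 0.002 , 0.2932]), np.float64(0.2685237667334854))
top die_plate 0.8 [ 0.5735 -0.0052  0.0315]
top upper_bushing 0.89 [ 0.5999 -0.0922  0.108 ]
top 431.0 (array([ 0.5688, -0.002 ,  0.2695]), np.float64(2.5683726855011146))
```

Emit:
move_arm --deltas '[{"offset":[2.2,-7.7,0],"angular":[0,0,0],"gripper":-1},{"offset":[2.2,-7.7,0],"angular":[0,0,0],"gripper":-1},{"offset":[2.2,-7.7,0],"angular":[0,0,0],"gripper":-1},{"offset":[2.2,-7.7,0],"angular":[0,0,0],"gripper":-1},{"offset":[1.4,-4.8,0],"angular":[0,0,0],"gripper":-1},{"offset":[1.4,-4.8,0],"angular":[0,0,0],"gripper":-1},{"offset":[0,0,0],"angular":[0,0,0],"gripper":-1},{"offset":[0,0,0],"angular":[0,0,0],"gripper":-1}]'

```text
time_s: 9.9
position: [0.5648, 0.0259, 0.0242]
orientation: [[-0.267, 0.964, -0.0], [0.964, 0.267, 0.0], [0.0, -0.0, -1.0]]
wrist_force: [0.3, -0.1, -2.4]
grip_width: 0.0118
gripper_force: 40.0
```

Emit:
move_arm --deltas '[{"offset":[2.2,-7.7,0],"angular":[0,0,0],"gripper":-1},{"offset":[2.2,-7.7,0],"angular":[0,0,0],"gripper":-1},{"offset":[1.4,-4.8,0],"angular":[0,0,0],"gripper":-1},{"offset":[1.4,-4.8,0],"angular":[0,0,0],"gripper":-1},{"offset":[1.4,-4.8,0],"angular":[0,0,0],"gripper":-1},{"offset":[1.4,-4.8,0],"angular":[0,0,0],"gripper":-1},{"offset":[0.8,-2.9,0],"angular":[0,0,0],"gripper":-1},{"offset":[0,0,0],"angular":[0,0,0],"gripper":-1},{"offset":[0,0,0],"angular":[0,0,0],"gripper":-1}]'

```text
time_s: 10.8
position: [0.5756, -0.0115, 0.0242]
orientation: [[-0.267, 0.964, -0.0], [0.964, 0.267, 0.0], [0.0, -0.0, -1.0]]
wrist_force: [0.5, -0.7, -3.2]
grip_width: 0.0115
gripper_force: 40.0
```

Emit:
move_arm --deltas '[{"offset":[1.1,-3.8,0],"angular":[0,0,0],"gripper":-1},{"offset":[1.1,-3.8,0],"angular":[0,0,0],"gripper":-1},{"offset":[0.8,-2.9,0],"angular":[0,0,0],"gripper":-1},{"offset":[0.6,-1.9,-0.5],"angular":[0,0,0],"gripper":-1},{"offset":[0.3,-1,-0.5],"angular":[0,0,0],"gripper":-1},{"offset":[0,0,0],"angular":[0,0,0],"gripper":-1},{"offset":[0,0,0],"angular":[0,0,0],"gripper":-1}]'

```text
time_s: 11.5
position: [0.5795, -0.0249, 0.0232]
orientation: [[-0.267, 0.964, -0.0], [0.964, 0.267, 0.0], [0.0, -0.0, -1.0]]
wrist_force: [0.3, -0.2, -3.0]
grip_width: 0.0115
gripper_force: 40.0
```

Travelled ~95 mm with no contact yet. I'll creep to the stop.

Emit:
move_arm --deltas '[{"offset":[0.3,-1,0],"angular":[0,0,0],"gripper":-1},{"offset":[0.3,-1,0],"angular":[0,0,0],"gripper":-1},{"offset":[0.3,-1,0],"angular":[0,0,0],"gripper":-1},{"offset":[0,0,0],"angular":[0,0,0],"gripper":-1},{"offset":[0,0,0],"angular":[0,0,0],"gripper":-1}]'

```text
time_s: 12.0
position: [0.5794, -0.0255, 0.0234]
orientation: [[-0.267, 0.964, -0.002], [0.964, 0.267, 0.004], [0.004, -0.001, -1.0]]
wrist_force: [-3.7, 6.2, 1.7]
grip_width: 0.0117
gripper_force: 40.0
```

Emit:
move_arm --deltas '[{"offset":[0.3,-1,0],"angular":[0,0,0],"gripper":-1},{"offset":[0.3,-1,0],"angular":[0,0,0],"gripper":-1},{"offset":[0,0,0],"angular":[0,0,0],"gripper":-1},{"offset":[0,0,0],"angular":[0,0,0],"gripper":-1}]'

```text
time_s: 12.4
position: [0.5793, -0.0255, 0.0235]
orientation: [[-0.267, 0.964, -0.004], [0.964, 0.267, 0.007], [0.007, -0.002, -1.0]]
wrist_force: [-5.1, 11.2, 4.5]
grip_width: 0.0119
gripper_force: 40.0
```

Run:
```python
from rect import *
import rect
np.set_printoptions(precision=4,suppress=True)
go([.58,-.026,.023],.279)
for n in("scene","top"):
    c=cam(n)
    for t,z in(("die_plate",.03),("plate_handle",.064),("upper_bushing",.108)):
        for q in env.tip_of(n,t)[:1]: print(n,t,round(q["confidence"],2),at_z(c,q["uv"],z))
    np.save(f"pics/m{n}.npy",c["img"])
```

```text
turn [-0.38 -0.21  0.48]
  turn [  -0.32    0.6  -179.52]
t 12.4 pos [ 0.5793 -0.0255  0.0235] shift [ 0.7 -0.5 -0.5] F [-5.1 11.2  4.5] w 0.011906574290571596 g 39.99670922756195 q [-0.2   0.39  1.65  0.01  1.11 -0.47]
scene die_plate 0.73 [ 0.6169 -0.0886  0.03  ]
scene plate_handle 0.82 [ 0.575  -0.0179  0.064 ]
scene upper_bushing 0.88 [ 0.5935 -0.097   0.108 ]
top plate_handle 0.56 [ 0.5707 -0.0216  0.064 ]
top upper_bushing 0.84 [ 0.5984 -0.0903  0.108 ]
```

Emit:
move_arm --deltas '[{"offset":[0,0,0],"angular":[0,0,0],"gripper":0},{"offset":[0,0,0],"angular":[0,0,0],"gripper":0},{"offset":[0,0,0],"angular":[0,0,0],"gripper":0},{"offset":[0,0,20],"angular":[0,0,0],"gripper":0},{"offset":[0,0,40],"angular":[0,0,0],"gripper":0},{"offset":[0,0,50],"angular":[0,0,0],"gripper":0},{"offset":[-10,0,50],"angular":[0,0,0],"gripper":0},{"offset":[-20,-20,30],"angular":[0,0,0],"gripper":0},{"offset":[-20,-50,0],"angular":[0,0,0],"gripper":0},{"offset":[-20,-50,0],"angular":[0,0,0],"gripper":0}]'

```text
time_s: 13.8
position: [0.5149, -0.1445, 0.2149]
orientation: [[-0.269, 0.963, 0.005], [0.963, 0.269, -0.003], [-0.004, 0.004, -1.0]]
wrist_force: [0.7, -0.6, 0.2]
grip_width: 0.0469
gripper_force: 0.0
```

```bash
cat > home.py <<'E'
from rect import *
import rect
rect.F[:]=[.5970,-.0928,.279]
for n in("scene","top"):
    c=cam(n);img=c["img"]
    f=[.5970,-.0928,.279] if n=="top" else [.5999,-.0930,.279]
    rect.F[:]=f
    xs,ys,r=rect.rect(c,img,.038,-.05,.05,.05,.15)
    h=cv2.cvtColor(r,cv2.COLOR_RGB2HSV);m=((h[:,:,1]<45)&(h[:,:,2]>100)).astype(np.uint8)
    k,l,s,ce=cv2.connectedComponentsWithStats(m);i=1+np.argmax(s[1:,4]);M=l==i
    print(n,"rear edge y at x:",[(x*1000,ys[np.where(M[:,np.searchsorted(xs,x)])[0][-1]]*1000) for x in(-.024,-.016,0.01,.02,.026) if M[:,np.searchsorted(xs,x)].any()])
    print("  sides at y:",[(y*1000,xs[np.where(M[np.searchsorted(ys,y)])[0][[0,-1]]]*1000) for y in(.06,.07,.08,.09,.1,.11,.118)if M[np.searchsorted(ys,y)].any()])
    g=((h[:,:,0]>50)&(h[:,:,0]<95)&(h[:,:,1]>80))
    xs,ys,r=rect.rect(c,img,.03,-.06,.06,.05,.15);h=cv2.cvtColor(r,cv2.COLOR_RGB2HSV);g=((h[:,:,0]>50)&(h[:,:,0]<95)&(h[:,:,1]>80))
    print("  green front at x:",[(x*1000,ys[np.where(g[:,np.searchsorted(xs,x)])[0][-1]]*1000) for x in(-.044,-.04,-.036,.036,.04,.044)if g[:,np.searchsorted(xs,x)].any()])
    np.save(f"pics/h{n}.npy",img)
E
python3 home.py; python3 -c "
from h import *
go([0,0,0],0)"
```

```text
scene rear edge y at x: [(-24.0, np.float64(125.00000000000006)), (-16.0, np.float64(125.50000000000006)), (10.0, np.float64(125.00000000000006)), (20.0, np.float64(125.00000000000006)), (26.0, np.float64(125.50000000000006))]
  sides at y: [(60.0, array([30.5, 35.5])), (70.0, array([30.5, 34.5])), (80.0, array([30., 34.])), (90.0, array([ 9., 35.])), (100.0, array([-3., 38.])), (110.0, array([-18.,  37.])), (118.0, array([-26.5,  36. ]))]
  green front at x: [(-44.0, np.float64(100.50000000000004)), (-40.0, np.float64(101.00000000000004)), (-36.0, np.float64(101.00000000000004)), (36.0, np.float64(101.50000000000004)), (40.0, np.float64(97.00000000000004)), (44.0, np.float64(95.00000000000004))]
top rear edge y at x: [(-24.0, np.float64(125.50000000000006)), (-16.0, np.float64(125.50000000000006)), (10.0, np.float64(125.00000000000006)), (20.0, np.float64(125.00000000000006)), (26.0, np.float64(125.50000000000006))]
  sides at y: [(60.0, array([-30.,  29.])), (70.0, array([-30.,  29.])), (80.0, array([-30.,  29.])), (90.0, array([-30.,  29.])), (100.0, array([-31.5,  31. ])), (110.0, array([-33.,  32.])), (118.0, array([-31. ,  30.5]))]
  green front at x: [(-44.0, np.float64(93.50000000000004)), (-40.0, np.float64(95.00000000000004)), (-36.0, np.float64(107.50000000000006)), (36.0, np.float64(107.50000000000006)), (40.0, np.float64(95.50000000000004)), (44.0, np.float64(93.50000000000004))]
  turn [  0.21   0.02 -15.05]
  turn [-3.0000e-02  3.1000e-01  1.6495e+02]
t 13.9 pos [ 0.5126 -0.1486  0.2132] shift [-512.6  148.6 -213.2] F [ 0.8 -0.  -0. ] w 0.047158642232266235 g 0.0 q [-0.44  0.09  1.6  -0.    1.45 -0.7 ]
```

Plate is home: rear edge at 125.3 mm, centred within 0.5 mm in both views. Now I'll locate the rod.

```bash
cat > rod.py <<'E'
from h import *
def cyl(c,p,z0,z1,r,S=4):
    a=np.linspace(0,2*np.pi,24);P=np.array([[p[0]+r*np.cos(t),p[1]+r*np.sin(t),z] for t in a for z in(z0,z1)])
    uv=np.array([proj(c,q) for q in P]);m=np.zeros((420*S,560*S),np.uint8)
    cv2.fillConvexPoly(m,cv2.convexHull((((uv+.5)*S-.5)*16).astype(np.int32)),255,cv2.LINE_AA,4)
    return cv2.resize(m,(560,420),interpolation=cv2.INTER_AREA)/255.
def blue(c,img,box):
    h=cv2.cvtColor(img,cv2.COLOR_RGB2HSV);m=cv2.inRange(h,(100,110,40),(130,255,255))>0
    q=np.zeros_like(m);x0,x1,y0,y1=box;q[y0:y1,x0:x1]=m[y0:y1,x0:x1];return q.astype(float)
def fitc(c,m,p0,z0,h=.05,r=.011,freez=False):
    f=lambda p:np.abs(cyl(c,p,*((p[2],p[2]+h) if freez else (z0,z0+h)),r)-m).sum()/m.sum()
    s=np.array(p0[:2]+([z0] if freez else []));k=len(s)
    R=minimize(f,s,method="Nelder-Mead",options=dict(initial_simplex=np.vstack([s,s+.01*np.eye(k)]),xatol=1e-4,fatol=1e-4));return R.x,R.fun
E
python3 - <<'E'
from rod import *
np.set_printoptions(precision=4,suppress=True)
M={}
for n,b in(("scene",(105,135,195,230)),("top",(435,465,245,275))):
    c=cam(n);m=blue(c,np.load(f"pics/{n}.npy"),b);M[n]=(c,m)
    print(n,m.sum(),fitc(c,m,[.4348,-.3621],.121))
f=lambda p:sum(np.abs(cyl(c,p,p[2],p[2]+.05,.011)-m).sum()/m.sum() for c,m in M.values())
s=np.array([.4348,-.3621,.121]);R=minimize(f,s,method="Nelder-Mead",options=dict(initial_simplex=np.vstack([s,s+.008*np.eye(3)])));print("joint",R.x,R.fun)
go([.4348,-.3621,.2],1.78)
E
```

```text
scene 176.0 (array([ 0.4349, -0.3614]), np.float64(0.3256684491978609))
top 117.0 (array([ 0.4352, -0.3615]), np.float64(0.5088654265124853))
joint [ 0.4344 -0.3625  0.117 ] 0.8159456556515379
  turn [-0.03  0.04 86.71]
  turn [  0.04   0.04 -93.29]
t 14.0 pos [ 0.514  -0.1442  0.2126] shift [ -79.2 -217.9  -12.6] F [-0.1  0.3 -0.5] w 0.047180747626034795 g 0.0 q [-0.44  0.09  1.6   0.    1.45 -0.7 ]
```

Emit:
move_arm --deltas '[{"offset":[-7.2,-19.8,0],"angular":[0,0,-8.48],"gripper":0.2},{"offset":[-7.2,-19.8,0],"angular":[0,0,-8.48],"gripper":0.2},{"offset":[-7.2,-19.8,0],"angular":[0,0,-8.48],"gripper":0.2},{"offset":[-7.2,-19.8,0],"angular":[0,0,-8.48],"gripper":0.2},{"offset":[-7.2,-19.8,0],"angular":[0,0,-8.48],"gripper":0.2},{"offset":[-7.2,-19.8,0],"angular":[0,0,-8.48],"gripper":0.2},{"offset":[-7.2,-19.8,0],"angular":[0,0,-8.48],"gripper":0.2},{"offset":[-7.2,-19.8,0],"angular":[0,0,-8.48],"gripper":0.2},{"offset":[-7.2,-19.8,0],"angular":[0,0,-8.48],"gripper":0.2},{"offset":[-7.2,-19.8,0],"angular":[0,0,-8.48],"gripper":0.2}]'

```text
time_s: 15.0
position: [0.443, -0.3404, 0.212]
orientation: [[0.937, 0.349, 0.0], [0.349, -0.937, 0.001], [0.0, -0.0, -1.0]]
wrist_force: [-0.8, 0.4, -0.4]
grip_width: 0.0561
gripper_force: 0.0
```

Emit:
move_arm --deltas '[{"offset":[-7.2,-19.5,0],"angular":[0,0,-8.48],"gripper":0.2},{"offset":[0,0,0],"angular":[0,0,0],"gripper":0.2},{"offset":[0,0,0],"angular":[0,0,0],"gripper":0.2},{"offset":[0,0,0],"angular":[0,0,0],"gripper":0.2}]'

```text
time_s: 15.4
position: [0.4357, -0.3589, 0.2121]
orientation: [[0.977, 0.215, 0.0], [0.215, -0.977, 0.001], [0.0, -0.001, -1.0]]
wrist_force: [0.3, -0.2, 0.4]
grip_width: 0.0564
gripper_force: 0.0
```

```bash
python3 -c "
from h import *
go([.435,-.3617,.1],1.78)"
```

```text
turn [-1.0000e-02 -7.0000e-02  1.7959e+02]
  turn [-0.05  0.   -0.41]
t 15.4 pos [ 0.4357 -0.3589  0.2121] shift [  -0.7   -2.8 -112.1] F [ 0.3 -0.2  0.4] w 0.0563808568939261 g 0.0 q [-0.84  0.16  1.52  0.    1.46  0.51]
```

Emit:
move_arm --deltas '[{"offset":[-0.7,-2.8,-20],"angular":[0,0,0],"gripper":0.2},{"offset":[0,0,-25],"angular":[0,0,0],"gripper":0.2},{"offset":[0,0,-25],"angular":[0,0,0],"gripper":0.2},{"offset":[0,0,-20],"angular":[0,0,0],"gripper":0.2},{"offset":[0,0,-10],"angular":[0,0,0],"gripper":0.2},{"offset":[0,0,-7],"angular":[0,0,0],"gripper":0.2},{"offset":[0,0,0],"angular":[0,0,0],"gripper":0.2},{"offset":[0,0,0],"angular":[0,0,0],"gripper":0.2}]'

```text
time_s: 16.2
position: [0.435, -0.3635, 0.1063]
orientation: [[0.977, 0.212, 0.001], [0.212, -0.977, -0.001], [0.001, 0.002, -1.0]]
wrist_force: [0.5, 0.2, 0.4]
grip_width: 0.0566
gripper_force: 0.0
```

```bash
python3 -c "
from h import *
go([.435,-.3617,.104],1.78)
a=cam('scene');i=a['img'];c=cam('top');j=c['img']
p=env.read_state()['position']
print((proj(c,p+[0,0,.027])-[425,235])*8,(proj(a,p+[0,0,.027])-[95,190])*8+[400,0])
t=cv2.resize(j[235:295,425:475,::-1],None,fx=8,fy=8,interpolation=cv2.INTER_CUBIC);u=cv2.resize(i[190:250,95:145,::-1],None,fx=8,fy=8,interpolation=cv2.INTER_CUBIC)
cv2.imwrite('pics/st8.png',np.hstack([t,u]))"
```

```text
turn [-1.1000e-01  1.2000e-01  1.7975e+02]
  turn [ 0.08  0.07 -0.25]
t 16.2 pos [ 0.435  -0.3635  0.1063] shift [ 0.   1.8 -2.3] F [0.5 0.2 0.4] w 0.056611680169459715 g 0.0 q [-0.85  0.25  1.63  0.    1.25  0.51]
[166.62280622 197.9307931 ] [594.47934928 207.65903565]
```

View pics/st8.png

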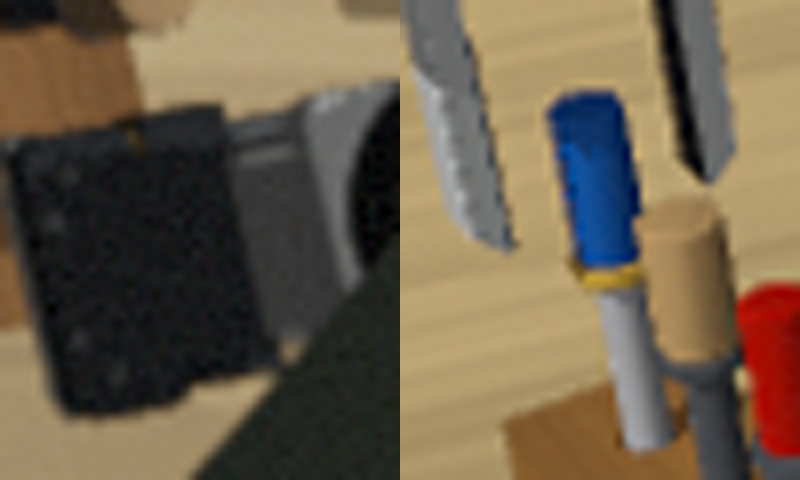

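Last picture: the fingers straddle the blue handle (scene crop tips at (510,248) and (710,180), handle axis about x=604). The tips are ~16 mm above the collar. I'll lower a little and grip.

Emit:
move_arm --deltas '[{"offset":[0,0,-4],"angular":[0,0,0],"gripper":0.2},{"offset":[0,0,-4],"angular":[0,0,0],"gripper":0.2},{"offset":[0,0,0],"angular":[0,0,0],"gripper":-1},{"offset":[0,0,0],"angular":[0,0,0],"gripper":-1},{"offset":[0,0,0],"angular":[0,0,0],"gripper":-1},{"offset":[0,0,0],"angular":[0,0,0],"gripper":-1},{"offset":[0,0,0],"angular":[0,0,0],"gripper":-1},{"offset":[0,0,0],"angular":[0,0,0],"gripper":-1}]' --newtons 50

```text
time_s: 17.1
position: [0.4343, -0.3631, 0.0974]
orientation: [[0.977, 0.211, 0.0], [0.211, -0.977, -0.0], [0.0, 0.0, -1.0]]
wrist_force: [0.1, 0.4, 0.1]
grip_width: 0.0215
gripper_force: 50.0
```

Emit:
move_arm --deltas '[{"offset":[0,0,10],"angular":[0,0,0],"gripper":-1},{"offset":[0,0,15],"angular":[0,0,0],"gripper":-1},{"offset":[0,0,15],"angular":[0,0,0],"gripper":-1},{"offset":[0,0,15],"angular":[0,0,0],"gripper":-1},{"offset":[0,0,15],"angular":[0,0,0],"gripper":-1},{"offset":[0,0,20],"angular":[0,0,0],"gripper":-1},{"offset":[0,0,20],"angular":[0,0,0],"gripper":-1},{"offset":[0,0,10],"angular":[0,0,0],"gripper":-1},{"offset":[0,0,0],"angular":[0,0,0],"gripper":-1}]'

```text
time_s: 18.0
position: [0.4352, -0.3641, 0.22]
orientation: [[0.977, 0.211, 0.003], [0.211, -0.977, -0.003], [0.002, 0.004, -1.0]]
wrist_force: [-0.3, 0.0, -1.3]
grip_width: 0.0218
gripper_force: 50.0
```

Emit:
move_arm --deltas '[{"offset":[0,20,0],"angular":[0,0,0],"gripper":-1},{"offset":[5,35,0],"angular":[0,0,0],"gripper":-1},{"offset":[15,35,0],"angular":[0,0,0],"gripper":-1},{"offset":[24,35,0],"angular":[0,0,0],"gripper":-1},{"offset":[25,35,0],"angular":[0,0,0],"gripper":-1},{"offset":[25,35,0],"angular":[0,0,0],"gripper":-1},{"offset":[25,30,0],"angular":[0,0,0],"gripper":-1},{"offset":[25,25,0],"angular":[0,0,0],"gripper":-1},{"offset":[20,20.5,0],"angular":[0,0,0],"gripper":-1},{"offset":[0,0,0],"angular":[0,0,0],"gripper":-1}]'

```text
time_s: 19.0
position: [0.5992, -0.0893, 0.2156]
orientation: [[0.976, 0.216, -0.002], [0.216, -0.976, 0.002], [-0.001, -0.002, -1.0]]
wrist_force: [-0.4, -0.4, -0.8]
grip_width: 0.0217
gripper_force: 50.0
```

Emit:
move_arm --deltas '[{"offset":[0,0,0],"angular":[0,0,0],"gripper":-1},{"offset":[0,0,0],"angular":[0,0,0],"gripper":-1},{"offset":[0,0,0],"angular":[0,0,0],"gripper":-1}]'

```text
time_s: 19.3
position: [0.5974, -0.0936, 0.217]
orientation: [[0.978, 0.21, -0.001], [0.21, -0.978, -0.0], [-0.001, -0.0, -1.0]]
wrist_force: [0.2, 0.4, -1.2]
grip_width: 0.0215
gripper_force: 50.0
```

```bash
cat > rf.py <<'E'
from rod import *
import sys
np.set_printoptions(precision=4,suppress=True)
go([.5985,-.0929,.2],1.78)
s=env.read_state();p=np.array(s["position"]);ze=p[2]-.0874
for n in("scene","top"):
    c=cam(n);img=c["img"];np.save(f"pics/r{n}.npy",img)
    for q in env.tip_of(n,"guide_rod")[:1]: print(n,"tip",round(q["confidence"],2),at_z(c,q["uv"],ze))
    for q in env.tip_of(n,"upper_bushing")[:1]: print(n,"bush",round(q["confidence"],2),at_z(c,q["uv"],.108))
    r=env.trace(n,"guide_rod")
    if r: print(n,"rod",round(r[0]["confidence"],2),r[0]["bbox"])
    print(n,"pred tip",proj(c,[p[0],p[1],ze]),"collar",proj(c,[p[0],p[1],ze+.108]))
c=cam("scene");img=c["img"]
# grey stem: row-wise centre between end and collar, sub-pixel
e0,e1=proj(c,[p[0],p[1],ze+.012]),proj(c,[p[0],p[1],ze+.1])
h=cv2.cvtColor(img,cv2.COLOR_RGB2HSV);m=(h[:,:,1]<50)&(h[:,:,2]>90)
for v in range(int(e1[1])-2,int(e0[1])+8):
    uc=e1[0]+(e0[0]-e1[0])*(v-e1[1])/(e0[1]-e1[1]);a,b=int(uc)-9,int(uc)+10
    k=np.where(m[v,a:b])[0]
    print(v,round(uc,1),(a+k.mean(),len(k)) if len(k) else None)
E
python3 rf.py
```

```text
turn [  0.08   0.   179.88]
  turn [ 0.   -0.05 -0.12]
t 19.3 pos [ 0.5974 -0.0936  0.217 ] shift [  1.1   0.7 -17. ] F [ 0.2  0.4 -1.2] w 0.021496900437307988 g 49.99916732311249 q [-0.3   0.24  1.41 -0.    1.49  1.06]
scene tip 0.71 [ 0.6075 -0.0972  0.1296]
scene bush 0.93 [ 0.5922 -0.0977  0.108 ]
scene rod 0.97 [247.2, 160.5, 12.3, 65.2]
scene pred tip [253.6868 223.4356] collar [252.9672 182.1077]
top bush 0.71 [ 0.5978 -0.0998  0.108 ]
top pred tip [326.0368 186.6188] collar [331.5983 177.2357]
183 253.0 None
184 253.0 None
185 253.0 None
186 253.0 None
187 253.1 (np.float64(254.0), 5)
188 253.1 (np.float64(254.0), 5)
189 253.1 (np.float64(254.0), 5)
190 253.1 (np.float64(254.0), 5)
191 253.1 (np.float64(254.0), 5)
192 253.1 (np.float64(254.0), 5)
193 253.2 (np.float64(254.5), 6)
194 253.2 (np.float64(254.0), 5)
195 253.2 (np.float64(254.0), 5)
196 253.2 (np.float64(254.0), 5)
197 253.2 (np.float64(254.0), 5)
198 253.2 (np.float64(254.0), 5)
199 253.3 (np.float64(254.0), 5)
200 253.3 (np.float64(254.5), 6)
201 253.3 (np.float64(254.5), 6)
202 253.3 (np.float64(254.5), 6)
203 253.3 (np.float64(254.5), 6)
204 253.3 (np.float64(254.5), 6)
205 253.4 (np.float64(254.5), 6)
206 253.4 (np.float64(254.5), 6)
207 253.4 (np.float64(254.5), 6)
208 253.4 (np.float64(254.5), 6)
209 253.4 (np.float64(254.5), 6)
210 253.5 (np.float64(254.5), 6)
211 253.5 (np.float64(254.5), 6)
212 253.5 (np.float64(254.5), 6)
213 253.5 (np.float64(254.5), 6)
214 253.5 (np.float64(254.5), 6)
215 253.5 (np.float64(255.0), 5)
216 253.6 (np.float64(255.0), 5)
217 253.6 (np.float64(255.0), 5)
218 253.6 (np.float64(254.5), 6)
219 253.6 (np.float64(254.5), 6)
220 253.6 (np.float64(254.5), 6)
221 253.6 (np.float64(255.0), 5)
222 253.7 (np.float64(255.0), 5)
223 253.7 (np.float64(254.5), 4)
224 253.7 (np.float64(254.5), 4)
225 253.7 None
226 253.7 None
```

Run:
```python
from h import *
np.set_printoptions(precision=2,suppress=True)
for n,(x0,x1,y0,y1) in(("scene",(235,275,220,245)),("top",(308,342,172,202))):
    c=cam(n);img=np.load(f"pics/{n}.npy")[y0:y1,x0:x1];h=cv2.cvtColor(img,cv2.COLOR_RGB2HSV)
    m=cv2.inRange(h,(15,110,90),(33,255,255));cs,_=cv2.findContours(m,cv2.RETR_EXTERNAL,cv2.CHAIN_APPROX_NONE)
    k=max(cs,key=cv2.contourArea);hu=cv2.convexHull(k);M=cv2.moments(hu);o=np.array([M["m10"]/M["m00"]+x0,M["m01"]/M["m00"]+y0]);print(n,"flange hull centroid",o,cv2.contourArea(hu),cv2.boundingRect(k),1000*at_z(c,o,.108))
    if n=="scene":
        for r in range(0,y1-y0): print(r+y0,''.join('#' if q else '.' for q in m[r]))
        print("proj F",proj(c,[.599,-.0928,.108]))
```

```text
scene flange hull centroid [254.9  232.35] 132.0 (10, 7, 21, 12) [602.95 -93.36 108.  ]
220 ........................................
221 ........................................
222 ....#..#................................
223 ........................................
224 ........................................
225 ........................................
226 ........................................
227 ...................#..#.................
228 .................#######................
229 ...............###########..............
230 .............###############............
231 ...........#.########.######............
232 ..........#######......####..##.........
233 ...........######......#######..........
234 ............#################...........
235 ..............#############.............
236 ...............####.#####...............
237 .................######.................
238 ..................###...................
239 ........................................
240 ........................................
241 ........................................
242 ........................................
243 ........................................
244 ........................................
proj F [254.41 231.44]
top flange hull centroid [324.82 188.61] 195.0 (9, 9, 17, 17) [596.49 -92.95 108.  ]
```

Emit:
move_arm --deltas '[{"offset":[2,-1,0],"angular":[0,0,0],"gripper":-1},{"offset":[0,0,-8],"angular":[0,0,0],"gripper":-1},{"offset":[0,0,-8],"angular":[0,0,0],"gripper":-1},{"offset":[0,0,-4],"angular":[0,0,0],"gripper":-1},{"offset":[0,0,-2],"angular":[0,0,0],"gripper":-1},{"offset":[0,0,-2],"angular":[0,0,0],"gripper":-1},{"offset":[0,0,-2],"angular":[0,0,0],"gripper":-1},{"offset":[0,0,0],"angular":[0,0,0],"gripper":-1},{"offset":[0,0,0],"angular":[0,0,0],"gripper":-1}]'

```text
time_s: 20.75
position: [0.6002, -0.0936, 0.1914]
orientation: [[0.977, 0.211, -0.0], [0.211, -0.977, 0.0], [-0.0, -0.0, -1.0]]
wrist_force: [-0.8, -1.3, -1.1]
grip_width: 0.0218
gripper_force: 50.0
```

Emit:
move_arm --deltas '[{"offset":[0,0,-2],"angular":[0,0,0],"gripper":-1},{"offset":[0,0,-2],"angular":[0,0,0],"gripper":-1},{"offset":[0,0,-2],"angular":[0,0,0],"gripper":-1},{"offset":[0,0,-2],"angular":[0,0,0],"gripper":-1},{"offset":[0,0,0],"angular":[0,0,0],"gripper":-1},{"offset":[0,0,0],"angular":[0,0,0],"gripper":-1}]'

```text
time_s: 21.35
position: [0.5993, -0.0935, 0.1825]
orientation: [[0.977, 0.211, -0.002], [0.211, -0.977, 0.0], [-0.002, -0.001, -1.0]]
wrist_force: [-4.0, 0.2, -0.1]
grip_width: 0.0214
gripper_force: 50.0
```

```bash
python3 -c "
from h import *
go([.5995,-.094,.11],1.78)"
```

```text
turn [ 2.1000e-01 -4.0000e-02  1.7979e+02]
  turn [-0.02 -0.13 -0.21]
t 21.35 pos [ 0.5993 -0.0935  0.1825] shift [  0.2  -0.5 -72.5] F [-4.   0.2 -0.1] w 0.021384732433481834 g 49.999823570251465 q [-0.3   0.27  1.45 -0.    1.43  1.06]
```

Emit:
move_arm --deltas '[{"offset":[-1.3,0,0],"angular":[0,0,0],"gripper":-1},{"offset":[0,0,-3],"angular":[0,0,0],"gripper":-1},{"offset":[0,0,-3],"angular":[0,0,0],"gripper":-1},{"offset":[0,0,-3],"angular":[0,0,0],"gripper":-1},{"offset":[0,0,-3],"angular":[0,0,0],"gripper":-1},{"offset":[0,0,0],"angular":[0,0,0],"gripper":-1},{"offset":[0,0,0],"angular":[0,0,0],"gripper":-1}]'

```text
time_s: 22.05
position: [0.5987, -0.0935, 0.1704]
orientation: [[0.977, 0.211, -0.001], [0.211, -0.977, 0.0], [-0.001, -0.001, -1.0]]
wrist_force: [-2.1, 0.5, -3.1]
grip_width: 0.0215
gripper_force: 50.0
```

Emit:
move_arm --deltas '[{"offset":[-0.6,0,-3],"angular":[0,0,0],"gripper":-1},{"offset":[0,0,-5],"angular":[0,0,0],"gripper":-1},{"offset":[0,0,-5],"angular":[0,0,0],"gripper":-1},{"offset":[0,0,-5],"angular":[0,0,0],"gripper":-1},{"offset":[0,0,-5],"angular":[0,0,0],"gripper":-1},{"offset":[0,0,-5],"angular":[0,0,0],"gripper":-1},{"offset":[0,0,-5],"angular":[0,0,0],"gripper":-1},{"offset":[0,0,-5],"angular":[0,0,0],"gripper":-1},{"offset":[0,0,0],"angular":[0,0,0],"gripper":-1},{"offset":[0,0,0],"angular":[0,0,0],"gripper":-1}]'

```text
time_s: 23.05
position: [0.5983, -0.0935, 0.1326]
orientation: [[0.977, 0.211, -0.0], [0.211, -0.977, 0.0], [-0.0, -0.0, -1.0]]
wrist_force: [-2.0, 0.1, -3.7]
grip_width: 0.0215
gripper_force: 50.0
```

Emit:
move_arm --deltas '[{"offset":[-0.4,0,-4],"angular":[0,0,0],"gripper":-1},{"offset":[0,0,-4],"angular":[0,0,0],"gripper":-1},{"offset":[0,0,-3],"angular":[0,0,0],"gripper":-1},{"offset":[0,0,-3],"angular":[0,0,0],"gripper":-1},{"offset":[0,0,-3],"angular":[0,0,0],"gripper":-1},{"offset":[0,0,-3],"angular":[0,0,0],"gripper":-1},{"offset":[0,0,0],"angular":[0,0,0],"gripper":-1},{"offset":[0,0,0],"angular":[0,0,0],"gripper":-1}]'

```text
time_s: 23.85
position: [0.598, -0.0937, 0.1129]
orientation: [[0.977, 0.211, 0.0], [0.211, -0.977, 0.0], [0.0, 0.0, -1.0]]
wrist_force: [-0.2, -0.5, -2.5]
grip_width: 0.0216
gripper_force: 50.0
```

End ≈ 25 mm, already in the lower bushing with almost no force. I'll lower 12 more.

Emit:
move_arm --deltas '[{"offset":[0,0,-3],"angular":[0,0,0],"gripper":-1},{"offset":[0,0,-3],"angular":[0,0,0],"gripper":-1},{"offset":[0,0,-3],"angular":[0,0,0],"gripper":-1},{"offset":[0,0,-3],"angular":[0,0,0],"gripper":-1},{"offset":[0,0,0],"angular":[0,0,0],"gripper":-1},{"offset":[0,0,0],"angular":[0,0,0],"gripper":-1},{"offset":[0,0,0],"angular":[0,0,0],"gripper":-1},{"offset":[0,0,0],"angular":[0,0,0],"gripper":-1}]'

```text
time_s: 24.65
position: [0.598, -0.0936, 0.1013]
orientation: [[0.977, 0.211, 0.0], [0.211, -0.977, -0.0], [0.0, 0.0, -1.0]]
wrist_force: [-1.1, -0.1, -1.8]
grip_width: 0.0213
gripper_force: 50.0
```

```bash
python3 home.py | grep -v green
python3 - <<'E'
from rod import *
np.set_printoptions(precision=4,suppress=True)
go([.598,-.0937,.1],1.78)
c=cam("scene");img=c["img"]
h=cv2.cvtColor(img,cv2.COLOR_RGB2HSV)
for u in(253,254,255,256): print(u,[(v,*h[v,u]) for v in range(208,236)])
print("collar centre/bottom pred for end .013:",proj(c,[.601,-.0932,.124]),proj(c,[.601,-.0932,.118]),"flange",proj(c,[.603,-.0934,.108]))
E
```

```text
scene rear edge y at x: [(-24.0, np.float64(123.50000000000007)), (-16.0, np.float64(125.00000000000006)), (10.0, np.float64(125.00000000000006)), (20.0, np.float64(126.00000000000006)), (26.0, np.float64(126.00000000000006))]
  sides at y: [(60.0, array([13.5, 35.5])), (70.0, array([ 8.5, 35. ])), (80.0, array([ 9., 34.])), (90.0, array([ 6. , 35.5])), (100.0, array([-4.5, 38. ])), (110.0, array([-14.,  37.])), (118.0, array([-25.5,  36. ]))]
top rear edge y at x: [(-24.0, np.float64(124.50000000000007)), (-16.0, np.float64(124.50000000000007)), (10.0, np.float64(124.50000000000007)), (20.0, np.float64(125.00000000000006)), (26.0, np.float64(125.00000000000006))]
  sides at y: [(60.0, array([10. , 29.5])), (70.0, array([-4.5, 14. ])), (80.0, array([-19.5,  29. ])), (90.0, array([-35. ,  28.5])), (100.0, array([-50.,  31.])), (110.0, array([-50.,  32.])), (118.0, array([-30.5,  30.5]))]
  turn [ -0.02   0.01 179.79]
  turn [ 0.    0.01 -0.21]
t 24.75 pos [ 0.598  -0.0936  0.1013] shift [-0.  -0.1 -1.3] F [-1.2  0.2 -3.2] w 0.02185770737058516 g 49.999006390571594 q [-0.3   0.34  1.54
[... 5221 characters left out ...]
, np.uint8(224), np.uint8(132)), (225, np.uint8(107), np.uint8(226), np.uint8(133)), (226, np.uint8(107), np.uint8(224), np.uint8(132)), (227, np.uint8(107), np.uint8(240), np.uint8(135)), (228, np.uint8(120), np.uint8(27), np.uint8(95)), (229, np.uint8(21), np.uint8(170), np.uint8(174)), (230, np.uint8(21), np.uint8(185), np.uint8(164)), (231, np.uint8(19), np.uint8(117), np.uint8(118)), (232, np.uint8(120), np.uint8(3), np.uint8(100)), (233, np.uint8(113), np.uint8(16), np.uint8(129)), (234, np.uint8(20), np.uint8(99), np.uint8(152)), (235, np.uint8(22), np.uint8(167), np.uint8(169))]
collar centre/bottom pred for end .013: [254.5185 226.1862] [254.5538 228.3441] flange [254.8976 232.3675]
```

```bash
python3 -c "
from h import *
print(env.sign_off())"
```

```text
the job is handed in; nothing more can be done
None
```

The job is handed in (no verdict returned): by my measurements the die plate is home against the stop, and the guide rod is held upright through both bushings with its collar about 11 mm above the upper one.

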